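# File a second card box behind the ratchet jaw

### The job

File the loose card box that stands in front of the rack. Press down the red release paddle on the rack's sliding jaw and, keeping it pressed, push the jaw back along its bar right to the end stop; then push the loose box straight in beside the filed one until it stops against the bar, and push the jaw up snugly against the two boxes. Do it all by touching and pushing: lift nothing, tip nothing, and leave the other things on the desk where they are.

Things in the scene. Friction and masses are not known exactly. Their poses are not given: they have to be found in the camera images.
- rack: Filing rack fixed to the worktop. Origin on the worktop under the middle line of its steel bar; x to the back (away from the robot), y left along the bar, z up. Bar: 20 mm thick, 425 long, 22 to 46 mm high, with saw teeth (5 mm high, 7 mm pitch) on top; boxes stand on the worktop and stop against its front face, x = -10 mm. Dark fixed end plate, 98 mm high, inner face at y = +191 mm.
- end_stop (a point): Middle of the inner side of the dark end stop block (14 mm wide, 54 mm high) at the right end of the bar, 34 mm above the worktop; rack y = -220 mm.
- jaw (a joint): Travel of the jaw in m: 0 as found (at the filed box), growing to the right (rack -y), 0.190 at the end stop, about 0.151 when tight on two boxes. It can be pushed left (closing) at any time, clicking over the teeth with 3 to 7 N. It moves right, with about 2 N, only while the red paddle is held down; otherwise the pawl catches in the next tooth.
- jaw_face (a point): Point on the jaw's rubber clamping face (looks to rack +y), 53 mm high, 51 mm in front of the bar's middle line; moves with the jaw. Behind it (rack -y) come the dark jaw plate (9 mm with the rubber, top 108 mm high), a channel 50 mm wide, and the outer cheek (6 mm, top 100 mm high). Plate and cheek reach 86 mm in front of the bar's middle line.
- paddle (a point): Middle of the red release paddle's top, 76 mm high when up, 34 mm to the rack -y side of jaw_face, 60 mm before the bar's middle line. Paddle 48 (x) by 44 mm (y), in the jaw's channel, which is open above and in front: fingertips in it can push the cheek (right) or plate (left). Here the ratchet frees at about 8 mm down, bottoms at 12 mm; 2 to 5 N; springs back up.
- release (a joint): Angle of the red release paddle in rad: 0 up, ratchet free above about 0.22, 0.34 at the bottom stop. It also flicks to about 0.22 as the pawl clicks over the teeth while the jaw is pushed left.
- box_in: The filed card box: grey, 100 (x) by 152 (y) by 81 mm high, lid closed, about 0.45 kg, standing loose in the rack between the fixed end and the jaw (a third such box, by the back wall, has no part in this). Origin in the middle of its underside, x to its back, z up.
- box_new: The loose card box to file, same make: grey, 100 (x) by 152 (y) by 81 mm high, 0.3 to 0.65 kg, slides with 1 to 3 N. The lid's rim overhangs the front by 4 mm above 65 mm height. It stands in front of the jaw, roughly square to the rack, before the gap that the opened jaw leaves. Origin in the middle of its underside, x to its back; home against the bar it is at rack x = -59 mm.
- stapler: Bystander: black desk stapler, 38 x 144 x 46 mm, loose on the left; origin under its middle.
- staple_carton: Bystander: small beige carton, 34 x 60 x 19 mm, loose on the left; origin under its middle.
- eraser: Bystander: blue and white eraser, 22 x 54 x 12 mm, loose at the front left; origin under its middle.
- glue_stick: Bystander: standing glue stick, 24 mm across, 88 mm high, loose on the right; origin under its middle.
- binder_clip: Bystander: black binder clip, 32 x 42 x 24 mm, loose on the right; origin under its middle.
- highlighter: Bystander: teal highlighter lying flat, 20 x 130 x 18 mm, loose at the front right; origin under its middle.

How it is judged:
By the outcome, as a careful person would: the job done as asked, in the order asked, and still so for the second after the job is handed in, with the robot touching nothing.
It also fails if it takes over 61 s, if anything falls off the work surface, if the arm or the gripper's body presses on something with over 40 N, if the wrist force passes 120 N, or if a joint passes its speed limit or range.

### The arm

A 6-joint arm with a two-finger parallel gripper is mounted at the origin on a cart in front of the work surface, level with it; the furniture and walls round the work are solid. World frame = base frame: x ahead of the robot, y to its left, z up, the work surface at z = 0. Lengths are in m, angles in rad, forces in N, time in s.
With the tool pointing down it reaches from about 0.425 to 1.125 m from the base axis. Payload 14.9 kg.
Tool frame: the origin (TCP) lies midway between the tips of the shut fingers; the grasp point (between the pads) lies 19 mm behind it; z points along the fingers, y is the line along which they close (so a half turn about z gives the same grasp; the last joint's range is limited). The gripper opens to 91 mm and grips with 3 to 60 N. Pads are 32 mm wide; open, the fingers measure 118 mm over their backs; the gripper's body (76 mm by 178 mm) begins 60 mm behind the grasp point.
Start: joints at [1.283, 0.379, 1.734, -0, 1.028, -0.033], TCP at [0.176, 0.677, 0.214] pointing down, gripper open.
Joint ranges: [-2.77, 2.77], [-0.74, 2.19], [0, 2.66], [-1.06, 4.2], [0.31, 2.87], [-3.08, 3.08]. Speed limits (rad/s): [1.89, 1.89, 2.39, 3.14, 3.14, 3.14].

### API

Orientations are given as a unit quaternion [w, x, y, z].
In Python, from station import manip gives the robot as it stands.
- The arm moves only by the tool carry_out, never from a script. Its argument "increments" is a list that holds one entry, the list of rows, each a list of 7 numbers: the turn, a rotation vector about the tool's x, y, z in rad, then the shift along the tool's x, y, z in m, then the finger opening in m, from 0 to 0.0912. In form: [[[rx, ry, rz, x, y, z, grip], ...]]. A call has 1 to 5 rows; each row shifts and turns the commanded pose from where the row before left it, along the tool's axes as they then stand; what a row does not reach is not made up. A row lasts 1/12 s, in which the tool goes at most 41.7 mm and 7.16 degrees, less where a joint would pass 70% of its speed; a pose out of reach is approached as far as the arm can. A call with a gripper value outside its range is refused whole. The fingers move at their own pace and stop on an object; "newtons" is the grip in N (left out, the last holds). Time passes only in rows, so rows that do not move let the fingers close. It gives the time, the measured TCP pose, the force, the opening and the grip force at its end, in the units of the state.
- manip.state(): the state, without advancing time (a new reading comes with each control period).
- manip.snapshot(name): name is "scene" or "side" or "wrist"; returns the picture (480x640x3 uint8, red, green, blue); there is no depth.
- manip.camera_info(name): a dict with "intrinsics" (3x3 intrinsics, pixels), "D" ([k1, k2, p1, p2, k3] as OpenCV has them; the pictures are not rectified), "world_from_camera" (4x4, takes a point from camera to world coordinates); the wrist camera has in their place "tool_from_camera" (4x4, takes a point from camera to tool coordinates, whose origin is the TCP and whose axes are the flange's). Camera axes: x right, y up, looking along -z (the intrinsics and any distortion apply to the point x, -y, -z); pixel columns grow to the right and rows downward; lengths in m; the calibration is good to about 2 mm. A picture is of the moment at which its call begins: read the wrist's pose just before it. camera_info takes no time and is no camera call.
- manip.hand_in(): hands the job in; it is judged then, once.
The state is a dict: "time_s": time; "joint_pos": joint angles; "qvel": joint speeds; "joint_efforts": joint torques, N m; "ee_pos": TCP position; "ee_rot": TCP orientation; "contact_force": force on the tool from outside, world axes, zero at the start; "wrist_torque": the same for the moment, N m; "grip_width": finger opening in m; "finger_force": force on a finger pad.
Only numpy, scipy, OpenCV 4.12 (cv2) and the standard library are available. Lean on these libraries where they do the work, as an engineer would, in place of code of your own. Each camera call takes 0.05 s, during which the arm holds its last target. There are 200 camera calls.

## Working session

There is one attempt and no reset: what is moved stays moved. The work goes in short steps, Python scripts to look and compute and a tool call to move; the robot and the scene stay as the last step left them, time stands still between calls to the robot, and variables do not carry over. Pictures are saved under pics/ and viewed, at most 10 in all, crops included, and the job is handed in when it is done.

Besides the shell and the picture viewer there is one more tool, called after ">>>" by a JSON object that holds its "name" and its "arguments", one argument or row to a line. carry_out: Moves the arm, as the interface text tells. Its arguments: {"type":"object","properties":{"increments":{"type":"array"},"newtons":{"type":"number"}},"required":["increments"]}

```bash
mkdir -p pics; python3 - <<'E'
from station import manip
import cv2, numpy as np
s=manip.state(); print(s)
for n in ("scene","side"):
    im=manip.snapshot(n); cv2.imwrite(f"pics/{n}0.png",im[:,:,::-1])
    c=manip.camera_info(n); print(n,{k:np.round(v,4).tolist() for k,v in c.items()})
print(manip.camera_info("wrist"))
E
```

```text
{'time_s': 0.0, 'joint_pos': array([ 1.28272745e+00,  3.79445038e-01,  1.73480306e+00,  1.34096605e-05,
        1.02851276e+00, -3.33020317e-02]), 'qvel': array([-0.00096935,  0.00030671,  0.00012306,  0.00058942, -0.00100004,
       -0.00089965]), 'joint_efforts': array([ 1.07372987e-03, -7.63731265e+01, -4.34367049e+01,  6.51182723e-02,
        4.24947578e-02, -1.09707557e-04]), 'ee_pos': array([0.17629868, 0.67700261, 0.21325172]), 'ee_rot': array([-9.91201833e-05,  1.27042618e-01,  9.91897087e-01, -5.75658585e-04]), 'contact_force': array([ 0.41570208, -0.22585929,  0.40802571]), 'wrist_torque': array([-0.00929894, -0.04370222,  0.02012409]), 'finger_force': 0.0, 'grip_width': 0.09144295910530273}
scene {'intrinsics': [[604.5215, 0.0, 311.2053], [0.0, 604.5215, 239.8909], [0.0, 0.0, 1.0]], 'D': [0.0146, 0.0, 0.0, 0.0, 0.0], 'world_from_camera': [[0.5554, 0.4347, -0.7089, -0.6082], [-0.8313, 0.3106, -0.4609, -0.745], [0.0198, 0.8453, 0.5339, 0.9155], [0.0, 0.0, 0.0, 1.0]]}
side {'intrinsics': [[485.4794, 0.0, 319.7159], [0.0, 485.4794, 243.4841], [0.0, 0.0, 1.0]], 'D': [-0.0077, 0.0, 0.0, 0.0, 0.0], 'world_from_camera': [[-0.9988, -0.0148, 0.0471, 0.5892], [0.0458, -0.6331, 0.7727, 0.8123], [0.0184, 0.7739, 0.633, 0.7662], [0.0, 0.0, 0.0, 1.0]]}
{'intrinsics': array([[373.30798803,   0.        , 324.67154258],
       [  0.        , 373.30798803, 240.6059687 ],
       [  0.        ,   0.        ,   1.        ]]), 'D': array([-0.02759168,  0.        ,  0.        ,  0.        ,  0.        ]), 'tool_from_camera': array([[-3.77790980e-04,  9.61874349e-01,  2.73491490e-01,
         7.68170868e-02],
       [ 9.99999041e-01,  7.27836798e-04, -1.17845323e-03,
        -1.63593404e-04],
       [-1.33258110e-03,  2.73490782e-01, -9.61873701e-01,
        -1.70736862e-01],
       [ 0.00000000e+00,  0.00000000e+00,  0.00000000e+00,
         1.00000000e+00]])}
```

View pics/scene0.png

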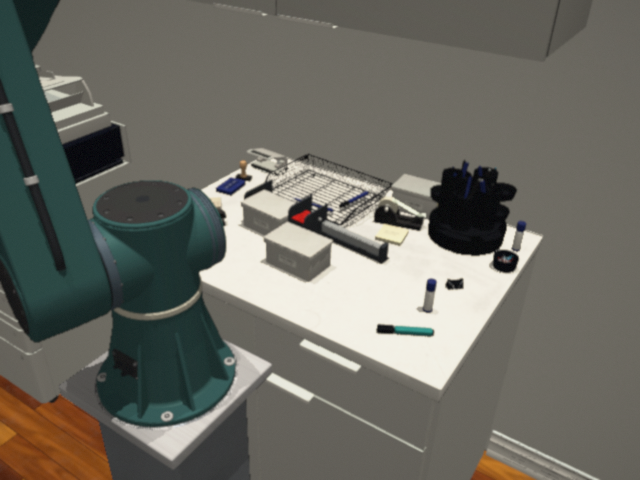

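View pics/side0.png

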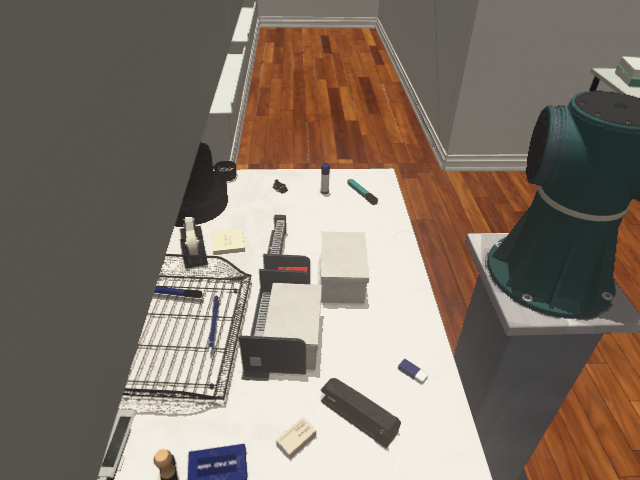

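The scene view shows the rack (scene ~ (245–385, 190–260)) with the red paddle near (302,215) and the loose box at (298,248). The side view shows the fixed plate at (275,355), paddle at (293,269), loose box at (344,268), and the bar's end stop at (280,218). I'll enlarge both.

```bash
python3 - <<'E'
import cv2
a=cv2.imread("pics/side0.png")[205:385,225:425]; cv2.imwrite("pics/side0c.png",cv2.resize(a,None,fx=3.333,fy=3.333,interpolation=cv2.INTER_CUBIC)[:600])
a=cv2.imread("pics/scene0.png")[170:290,230:400]; cv2.imwrite("pics/scene0c.png",cv2.resize(a,None,fx=4.5,fy=4.5,interpolation=cv2.INTER_CUBIC))
E
```

```text
(no output)
```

View pics/side0c.png

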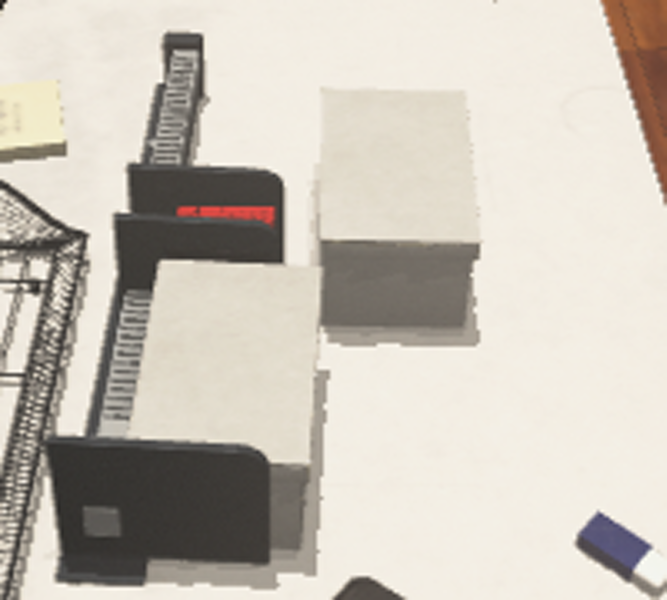

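View pics/scene0c.png

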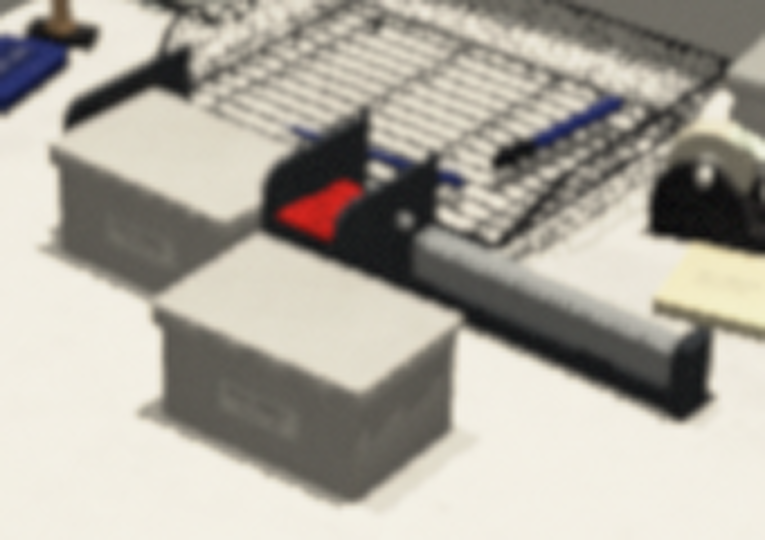

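```bash
cat > h.py <<'E'
import numpy as np, cv2
from station import manip
def ray(n,p):
    c=manip.camera_info(n); T=np.array(c["world_from_camera"])
    u=cv2.undistortPoints(np.array([[p]],float),np.array(c["intrinsics"]),np.array(c["D"]))[0,0]
    return T[:3,3],T[:3,:3]@np.array([u[0],-u[1],-1])
def atz(n,p,z):
    o,d=ray(n,p); return o+d*(z-o[2])/d[2]
def sc(p): return (230+(p[0]+.5)/4.5-.5,170+(p[1]+.5)/4.5-.5)
def si(p): return (225+(p[0]+.5)/3.333-.5,205+(p[1]+.5)/3.333-.5)
E
python3 - <<'E'
from h import *
np.set_printoptions(precision=4,suppress=True)
print("new (BR,FR,FL,BL)")
for s,c in zip([(321,90),(465,93),(478,243),(318,240)],[(462,322),(362,393),(155,305),(262,236)]):
    print(atz("side",si(s),.081)[:2],atz("scene",sc(c),.081)[:2])
print("in side BR,FR,FL"); 
for s in [(158,262),(320,268),(310,465)]: print(atz("side",si(s),.081)[:2])
print("in scene FL,BL,FR"); 
for s in [(52,150),(155,90),(228,222)]: print(atz("scene",sc(s),.081)[:2])
print("stop top ctr",atz("side",si((184,42)),.054),atz("scene",sc((692,338)),.054))
print("stop inner side",atz("side",si((183,50)),.054))
print("cheek top front",atz("side",si((283,180)),.09),"top back",atz("side",si((130,165)),.1),atz("scene",sc((435,158)),.1))
print("plate front",atz("side",si((284,235)),.095),"back",atz("side",si((115,214)),.108),atz("scene",sc((368,110)),.108))
print("paddle FL,FR,BR scene",[atz("scene",sc(p),.076)[:2] for p in [(275,213),(330,240),(368,185)]])
print("fixed plate top back outer",atz("side",si((48,438)),.098))
E
```

```text
new (BR,FR,FL,BL)
[ 0.5334 -0.0669] [ 0.5264 -0.0723]
[ 0.4342 -0.0613] [ 0.4325 -0.0662]
[0.4437 0.089 ] [0.4388 0.0818]
[0.5424 0.0837] [0.5383 0.0772]
in side BR,FR,FL
[0.6404 0.1006]
[0.5424 0.1084]
[0.5548 0.2585]
in scene FL,BL,FR
[0.5477 0.2473]
[0.6508 0.2446]
[0.5398 0.1037]
stop top ctr [ 0.6302 -0.1618  0.054 ] [ 0.627  -0.1701  0.054 ]
stop inner side [ 0.6307 -0.1518  0.054 ]
cheek top front [0.5627 0.0371 0.09  ] top back [0.6592 0.0318 0.1   ] [0.6516 0.0268 0.1   ]
plate front [0.5638 0.0936 0.095 ] back [0.6654 0.0864 0.108 ] [0.6673 0.0873 0.108 ]
paddle FL,FR,BR scene [array([0.5723, 0.0918]), array([0.5652, 0.046 ]), array([0.6347, 0.0648])]
fixed plate top back outer [0.693  0.2501 0.098 ]
```

>>> {"name": "carry_out", "arguments": {
  "increments": [
    [[0,0,-0.0925,0,0,-0.01,0],[0,0,-0.0925,0,0,-0.01,0],[0,0,0,-0.0194,-0.0301,-0.002,0],[0,0,0,-0.0194,-0.0301,-0.002,0],[0,0,0,-0.0194,-0.0301,-0.002,0]]
  ],
  "newtons": 20
}}

```text
time_s: 0.52
ee_pos: [0.2283, 0.582, 0.2395]
ee_rot: [-0.0, 0.034, 0.999, -0.0]
contact_force: [0.1, 0.3, 0.4]
grip_width: 0.0607
finger_force: 0.0
```

>>> {"name": "carry_out", "arguments": {
  "increments": [
    [[0,0,0,-0.0194,-0.0301,-0.002,0],[0,0,0,-0.0194,-0.0301,-0.002,0],[0,0,0,-0.0194,-0.0301,-0.002,0],[0,0,0,-0.0194,-0.0301,-0.002,0],[0,0,0,-0.0194,-0.0301,-0.002,0]]
  ]
}}

```text
time_s: 0.93
ee_pos: [0.3148, 0.4247, 0.2498]
ee_rot: [-0.0, 0.035, 0.999, -0.0]
contact_force: [0.5, 0.1, 0.5]
grip_width: 0.0275
finger_force: 0.0
```

>>> {"name": "carry_out", "arguments": {
  "increments": [
    [[0,0,0,-0.0194,-0.0301,0,0],[0,0,0,-0.0194,-0.0301,0,0],[0,0,0,-0.0194,-0.0301,0,0],[0,0,0,-0.0194,-0.0301,0,0],[0,0,0,-0.0194,-0.0301,0,0]]
  ]
}}

```text
time_s: 1.35
ee_pos: [0.4011, 0.2678, 0.2499]
ee_rot: [-0.0, 0.035, 0.999, 0.0]
contact_force: [-0.0, 0.2, 0.0]
grip_width: 0.0005
finger_force: 0.0
```

>>> {"name": "carry_out", "arguments": {
  "increments": [
    [[0,0,0,-0.0194,-0.0301,0,0],[0,0,0,-0.0194,-0.0301,0,0],[0,0,0,-0.0194,-0.0301,0,0],[0,0,0,-0.0194,-0.0301,0,0],[0,0,0,-0.0194,-0.0301,0,0]]
  ]
}}

```text
time_s: 1.77
ee_pos: [0.4874, 0.1108, 0.2499]
ee_rot: [0.0, 0.035, 0.999, 0.0]
contact_force: [-0.1, 0.7, 0.4]
grip_width: 0.0004
finger_force: 0.0
```

>>> {"name": "carry_out", "arguments": {
  "increments": [
    [[0,0,0,-0.0194,-0.0301,0,0],[0,0,0,-0.0194,-0.0301,0,0],[0,0,0,0,0,0,0]]
  ]
}}

```text
time_s: 2.02
ee_pos: [0.5236, 0.0458, 0.25]
ee_rot: [0.0, 0.036, 0.999, -0.0]
contact_force: [-0.8, 0.3, 0.1]
grip_width: 0.0007
finger_force: 0.0
```

```bash
python3 - <<'E'
from h import *
s=manip.state(); print(s)
im=manip.snapshot("wrist"); cv2.imwrite("pics/w1.png",cv2.resize(im[:,:,::-1],None,fx=1.25,fy=1.25,interpolation=cv2.INTER_CUBIC))
np.savez("w1.npz",p=s["ee_pos"],q=s["ee_rot"])
E
```

```text
{'time_s': 2.0167, 'joint_pos': array([ 4.32718617e-02,  5.55100034e-02,  2.06198668e+00, -8.48016752e-04,
        1.02337305e+00, -1.45430625e+00]), 'qvel': array([ 0.07259589, -0.02306978,  0.03799516,  0.01440964,  0.00740813,
        0.09919892]), 'joint_efforts': array([ -4.24792081, -45.80693722, -43.75566959,  -0.14805456,
         0.07816636,  -1.33979123]), 'ee_pos': array([0.52361812, 0.04579912, 0.24997371]), 'ee_rot': array([ 3.89204141e-04,  3.63805130e-02,  9.99337879e-01, -3.32129277e-04]), 'contact_force': array([-0.77908574,  0.29779893,  0.05115767]), 'wrist_torque': array([-0.01751217,  0.04903332,  0.00536746]), 'finger_force': 0.0, 'grip_width': 0.0007349898868013321}
```

View pics/w1.png

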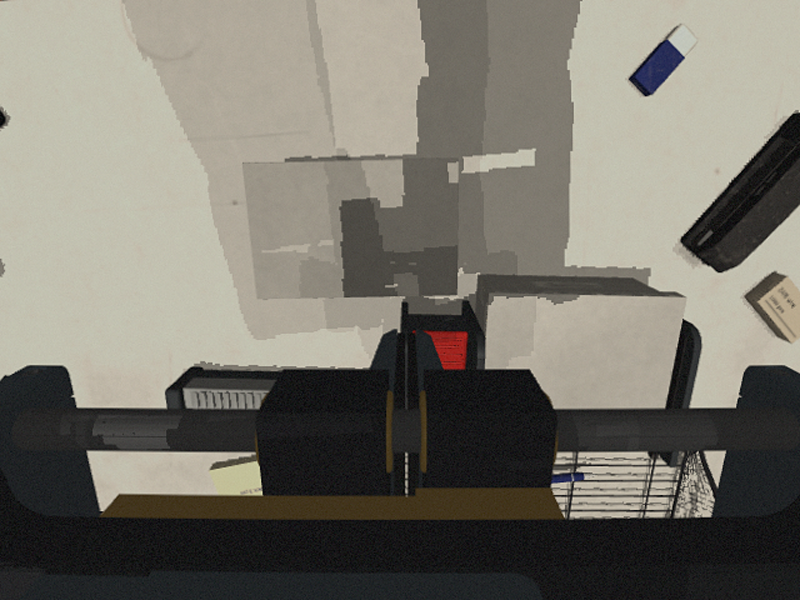

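The wrist view shows the paddle's front edge at (414–467, 331), box_new's lid corners at (243,163), (459,158), (458,297), (258,298), and box_in's lid front corners at (487,292), (685,294). The channel plate fronts are near (406,303) and (474,303).

```bash
cat >> h.py <<'E'
from scipy.spatial.transform import Rotation as Rn
def atw(f,p,z):
    d=np.load(f); c=manip.camera_info("wrist"); T=np.array(c["tool_from_camera"])
    u=cv2.undistortPoints(np.array([[p]],float),np.array(c["intrinsics"]),np.array(c["D"]))[0,0]
    q=d["q"]; R=Rn.from_quat([q[1],q[2],q[3],q[0]]).as_matrix()
    o=d["p"]+R@T[:3,3]; v=R@T[:3,:3]@np.array([u[0],-u[1],-1])
    return o+v*(z-o[2])/v[2]
E
python3 - <<'E'
from h import *
np.set_printoptions(precision=4,suppress=True)
f="w1.npz"; w=lambda x,y,z: atw(f,((x+.5)/1.25-.5,(y+.5)/1.25-.5),z)[:2]
print("new FR FL BL BR",w(243,163,.081),w(459,158,.081),w(458,297,.081),w(258,298,.081))
print("in FR FL",w(487,292,.081),w(685,294,.081))
print("paddle front L(-y) R",w(414,331,.076),w(467,331,.076))
print("cheek out",w(402,303,.1),"plate face",w(480,303,.1))
print("stop corner",w(190,369,.054),w(167,390,.054), "fixed plate",w(690,322,.098))
E
```

```text
new FR FL BL BR [ 0.4348 -0.0623] [0.4428 0.0889] [0.5434 0.0838] [ 0.5331 -0.0672]
in FR FL [0.5411 0.1058] [0.5537 0.2568]
paddle front L(-y) R [0.5699 0.0488] [0.5729 0.0902]
cheek out [0.5395 0.0418] plate face [0.5436 0.0975]
stop corner [ 0.5983 -0.1454] [ 0.6165 -0.1698] fixed plate [0.5702 0.2522]
```

>>> {"name": "carry_out", "arguments": {
  "increments": [
    [[0,0,0.006,-0.0291,0.015,0,0],[0,0,0,-0.0291,0.015,0.02,0],[0,0,0,0,0,0.04,0],[0,0,0,0,0,0.04,0],[0,0,0,0,0,0.02,0]]
  ]
}}

```text
time_s: 2.48
ee_pos: [0.5793, 0.0764, 0.1256]
ee_rot: [-0.002, 0.037, 0.999, -0.0]
contact_force: [-0.9, -0.1, -0.9]
grip_width: 0.0004
finger_force: 0.0
```

```bash
python3 - <<'E'
from h import *
s=manip.state(); print(s["ee_pos"],s["ee_rot"])
im=manip.snapshot("wrist")[:,:,::-1]; cv2.imwrite("pics/w2.png",cv2.resize(im[120:420,160:560],None,fx=2,fy=2,interpolation=cv2.INTER_CUBIC))
np.savez("w2.npz",p=s["ee_pos"],q=s["ee_rot"])
E
```

```text
[0.57927275 0.07638773 0.12555702] [-2.27704458e-03  3.73949215e-02  9.99297940e-01 -2.50337502e-04]
```

View pics/w2.png

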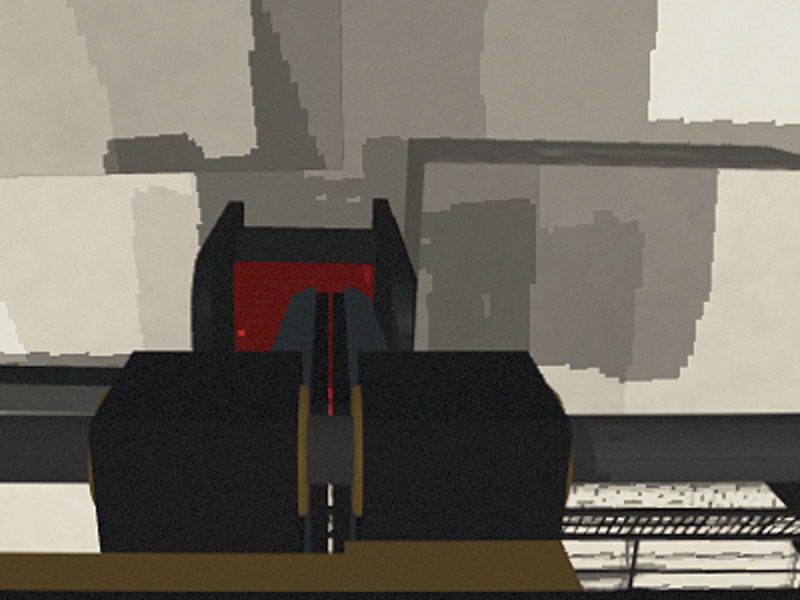

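The paddle's red spans crop columns 233–373 with its front edge at row 262; the closed fingertips appear at (330, 295).

```bash
python3 - <<'E'
from h import *
w=lambda x,y,z: atw("w2.npz",(x/2+160,y/2+120),z)[:2]
O=np.array([.6473,.0609]); R=np.array([[.9969,-.0785],[.0785,.9969]])
for n,a in dict(pl=(233,264,.074),pr=(373,264,.074),cheek_front=(236,202,.08),platefront=(380,200,.08),cheek_in_top=(233,270,.1),inFR=(422,163,.081)).items(): v=w(*a); print(n,v,R@(v-O))
s=manip.state(); print(s["ee_pos"],R@(s["ee_pos"][:2]-O))
E
```

```text
pl [0.57060764 0.04682381] [-0.07534964 -0.02005291]
pr [0.5739001  0.09043824] [-0.07549111  0.02368478]
cheek_front [0.54967877 0.05077488] [-0.09652378 -0.017757  ]
platefront [0.55229553 0.09346304] [-0.09726616  0.02500424]
cheek_in_top [0.56448688 0.0507297 ] [-0.08175803 -0.0166396 ]
inFR [0.54196856 0.10625885] [-0.10856558  0.03694972]
[0.57774647 0.07612821 0.12329597] [-0.07053333  0.00972105]
```

>>> {"name": "carry_out", "arguments": {
  "increments": [
    [[0,0,0,0,0,0,0],[0,0,0,0,0,0,0]]
  ]
}}

```text
time_s: 2.7
ee_pos: [0.582, 0.0761, 0.131]
ee_rot: [0.0, 0.038, 0.999, 0.0]
contact_force: [0.1, 0.0, -0.1]
grip_width: 0.0003
finger_force: 0.0
```

>>> {"name": "carry_out", "arguments": {
  "increments": [
    [[0,0,0,0,-0.008,0,0],[0,0,0,0,0,0.025,0],[0,0,0,0,0,0.02,0],[0,0,0,0,0,0.006,0],[0,0,0,0,0,0,0]]
  ]
}}

```text
time_s: 3.12
ee_pos: [0.581, 0.0672, 0.0791]
ee_rot: [-0.0, 0.038, 0.999, -0.0]
contact_force: [-0.1, 0.2, 0.3]
grip_width: 0.0007
finger_force: 0.0
```

>>> {"name": "carry_out", "arguments": {
  "increments": [
    [[0,0,0,0,0,0.005,0],[0,0,0,0,0,0.005,0],[0,0,0,0,0,0.003,0],[0,0,0,0,0,0,0]]
  ]
}}

```text
time_s: 3.45
ee_pos: [0.5819, 0.0676, 0.0664]
ee_rot: [0.001, 0.038, 0.999, 0.0]
contact_force: [0.7, -0.5, 4.6]
grip_width: 0.0005
finger_force: 2.4
```

>>> {"name": "carry_out", "arguments": {
  "increments": [
    [[0,0,0,0,0,0.002,0],[0,0,0,0,0,0.001,0],[0,0,0,0,0,0,0]]
  ]
}}

```text
time_s: 3.7
ee_pos: [0.5824, 0.0676, 0.0647]
ee_rot: [0.001, 0.038, 0.999, 0.0]
contact_force: [-6.7, -1.5, 23.3]
grip_width: 0.0004
finger_force: 11.9
```

>>> {"name": "carry_out", "arguments": {
  "increments": [
    [[0,0,0,0,-0.005,-0.0007,0],[0,0,0,0,-0.007,0,0],[0,0,0,0,-0.008,0,0],[0,0,0,0,-0.008,0,0],[0,0,0,0,-0.008,0,0]]
  ]
}}

```text
time_s: 4.12
ee_pos: [0.5789, 0.0316, 0.0649]
ee_rot: [0.0, 0.038, 0.999, 0.0]
contact_force: [-6.0, 2.3, 17.8]
grip_width: 0.0004
finger_force: 9.2
```

>>> {"name": "carry_out", "arguments": {
  "increments": [
    [[0,0,0,0,-0.01,0,0],[0,0,0,0,-0.01,0,0],[0,0,0,0,-0.01,0,0],[0,0,0,0,-0.01,0,0],[0,0,0,0,-0.01,0,0]]
  ]
}}

```text
time_s: 4.53
ee_pos: [0.5744, -0.0184, 0.0648]
ee_rot: [-0.0, 0.038, 0.999, 0.0]
contact_force: [-10.5, 3.3, 21.6]
grip_width: 0.0006
finger_force: 11.8
```

>>> {"name": "carry_out", "arguments": {
  "increments": [
    [[0,0,0,0,-0.01,0,0],[0,0,0,0,-0.01,0,0],[0,0,0,0,-0.01,0,0],[0,0,0,0,-0.01,0,0],[0,0,0,0,-0.01,0,0]]
  ]
}}

```text
time_s: 4.95
ee_pos: [0.5698, -0.0682, 0.0646]
ee_rot: [-0.001, 0.038, 0.999, 0.0]
contact_force: [-14.1, 3.6, 25.3]
grip_width: 0.0003
finger_force: 14.3
```

>>> {"name": "carry_out", "arguments": {
  "increments": [
    [[0,0,0,0,-0.01,0,0],[0,0,0,0,-0.01,0,0],[0,0,0,0,-0.01,0,0],[0,0,0,0,-0.01,0,0],[0,0,0,0,-0.005,0,0]]
  ]
}}

```text
time_s: 5.37
ee_pos: [0.5656, -0.1134, 0.0645]
ee_rot: [-0.002, 0.038, 0.999, 0.0]
contact_force: [-18.9, 4.1, 28.8]
grip_width: 0.0005
finger_force: 16.5
```

>>> {"name": "carry_out", "arguments": {
  "increments": [
    [[0,0,0,0.001,-0.003,0,0],[0,0,0,0,-0.004,0,0],[0,0,0,0,-0.004,0,0],[0,0,0,0,0,0,0]]
  ]
}}

```text
time_s: 5.7
ee_pos: [0.5648, -0.1235, 0.0647]
ee_rot: [-0.001, 0.038, 0.999, 0.001]
contact_force: [-13.4, 7.8, 25.7]
grip_width: 0.0004
finger_force: 14.0
```

>>> {"name": "carry_out", "arguments": {
  "increments": [
    [[0,0,0,0,-0.003,0,0],[0,0,0,0,-0.003,0,0],[0,0,0,0,0,0,0]]
  ]
}}

```text
time_s: 5.95
ee_pos: [0.5651, -0.129, 0.0649]
ee_rot: [-0.0, 0.038, 0.999, 0.001]
contact_force: [-8.6, 13.0, 24.9]
grip_width: 0.0004
finger_force: 13.3
```

>>> {"name": "carry_out", "arguments": {
  "increments": [
    [[0,0,0,0,-0.003,0,0],[0,0,0,0,-0.003,0,0],[0,0,0,0,0,0,0]]
  ]
}}

```text
time_s: 6.2
ee_pos: [0.565, -0.1349, 0.065]
ee_rot: [-0.0, 0.038, 0.999, 0.001]
contact_force: [-6.3, 14.5, 24.2]
grip_width: 0.0001
finger_force: 14.6
```

>>> {"name": "carry_out", "arguments": {
  "increments": [
    [[0,0,0,0,-0.002,0,0],[0,0,0,0,-0.002,0,0],[0,0,0,0,0,0,0]]
  ]
}}

```text
time_s: 6.45
ee_pos: [0.5649, -0.1355, 0.0649]
ee_rot: [-0.0, 0.039, 0.999, 0.003]
contact_force: [-0.6, 53.9, 26.9]
grip_width: 0.0004
finger_force: 34.1
```

>>> {"name": "carry_out", "arguments": {
  "increments": [
    [[0,0,0,0,0.003,0,0],[0,0,0,0,0,-0.01,0],[0,0,0,0,0,-0.02,0],[0,0,0,0,0,-0.03,0],[0,0,0,0,0,-0.02,0]]
  ]
}}

```text
time_s: 6.87
ee_pos: [0.5649, -0.1368, 0.1457]
ee_rot: [0.0, 0.038, 0.999, -0.0]
contact_force: [0.1, -0.5, 1.1]
grip_width: 0.0006
finger_force: 0.0
```

```bash
python3 - <<'E'
from h import *
from scipy.optimize import least_squares
s=manip.state(); print(s["ee_pos"],s["contact_force"],s["joint_pos"])
im=manip.snapshot("side"); cv2.imwrite("pics/s2.png",cv2.resize(im[200:380,225:425,::-1],None,fx=3.333,fy=3.333,interpolation=cv2.INTER_CUBIC)[:600])
E
```

```text
[ 0.56494033 -0.13676393  0.14568286] [ 0.13071174 -0.45645917  1.12936801] [-2.77616845e-01  2.87867279e-01  2.00871906e+00  1.33363748e-05
  8.44295047e-01 -1.77284513e+00]
```

View pics/s2.png

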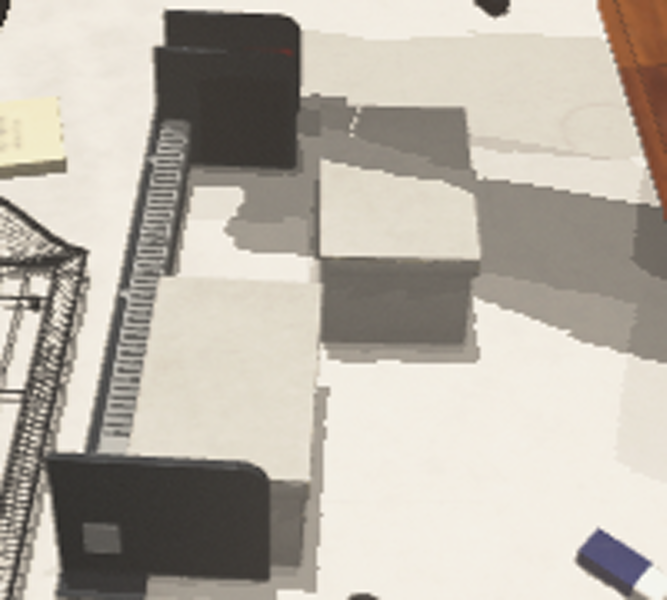

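The jaw plate's top-back corner is now at crop (155,48), at the far end of the bar; box_in (158,278) and box_new (478,260) haven't moved.

```bash
python3 - <<'E'
from h import *
from scipy.optimize import least_squares
a=atz("side",si((115,214)),.108); b=atz("side",(225+155.5/3.333-.5,200+48.5/3.333-.5),.108)
d=a-b; print(a,b,np.linalg.norm(d),np.degrees(np.arctan2(d[0],d[1])))
a=atz("side",si((284,235)),.095); b=atz("side",(225+299.5/3.333-.5,200+72/3.333-.5),.095);d=a-b; print(np.linalg.norm(d),np.degrees(np.arctan2(d[0],d[1])))
J=[(.379445,1.734803,.69958,.21325),(.05551,2.061987,.52561,.24997),(.287867,2.008719,.58126,.14568)]
# r=a1+L2 sin q2+L3 sin(q2+q3)+e cos(q2+q3)
def f(p):
    a1,h,L2,L3=p; o=[]
    for q2,q3,r,z in J:
        o+=[a1+L2*np.sin(q2)+L3*np.sin(q2+q3)-r, h+L2*np.cos(q2)+L3*np.cos(q2+q3)-z]
    return o
s=least_squares(f,[.1,.2,.5,.5]); print(s.x,np.abs(s.fun).max())
a1,h,L2,L3=s.x
for r,z in [(.40,.12),(.41,.12),(.41,.05),(.42,.05),(.40,.05),(.42,.14)]:
    u=least_squares(lambda q:[a1+L2*np.sin(q[0])+L3*np.sin(q[0]+q[1])-r,h+L2*np.cos(q[0])+L3*np.cos(q[0]+q[1])-z],[.1,2.2]); print(r,z,u.x,np.pi-u.x.sum(),u.cost)
E
```

```text
[0.66542345 0.08640837 0.108     ] [ 0.64730203 -0.10079385  0.108     ] 0.18807726927043156 5.529079825051976
0.18325432222472257 4.981354684100226
[-0.01951119  0.02059333  0.54405806  0.60159675] 0.00367069000963538
0.4 0.12 [0.02590155 2.37620552] 0.7394855762665151 1.6465116217866679e-21
0.41 0.12 [0.04361843 2.35766277] 0.7403114551729799 3.7640852047744885e-21
0.41 0.05 [0.18942238 2.3773676 ] 0.574802665260369 5.7951564249527334e-27
0.42 0.05 [0.20377369 2.35836988] 0.5794490756153232 2.4714219640402185e-27
0.4 0.05 [0.17488608 2.39629899] 0.5704075794247516 1.2346244108640848e-26
0.42 0.14 [0.02429692 2.32977864] 0.787517087711918 2.9670295677869254e-24
```

>>> {"name": "carry_out", "arguments": {
  "increments": [
    [[0,0,0.011,0.024,0.0198,0,0.0912],[0,0,0,0.024,0.0198,0,0.0912],[0,0,0,0.024,0.0198,0,0.0912],[0,0,0,0.024,0.0198,0,0.0912],[0,0,0,0.024,0.0198,0,0.0912]]
  ]
}}

```text
time_s: 7.33
ee_pos: [0.4522, -0.0272, 0.1436]
ee_rot: [0.0, 0.044, 0.999, 0.0]
contact_force: [0.4, 1.0, 0.3]
grip_width: 0.0312
finger_force: 0.0
```

>>> {"name": "carry_out", "arguments": {
  "increments": [
    [[0,0,0,0.024,0.0198,0,0.0912],[0,0,0,0.0237,0.0196,0,0.0912],[0,0,0,0,0,0,0.0912],[0,0,0,0,0,0,0.0912]]
  ]
}}

```text
time_s: 7.67
ee_pos: [0.4087, 0.016, 0.1438]
ee_rot: [0.0, 0.042, 0.999, -0.0]
contact_force: [-0.0, 0.5, 0.1]
grip_width: 0.0573
finger_force: 0.0
```

>>> {"name": "carry_out", "arguments": {
  "increments": [
    [[0,-0.07,0,0,0,0,0.0912],[0,-0.07,0,0,0,0,0.0912],[0,0,0,0.004,0,0.028,0.0912],[0,0,0,0.004,0,0.028,0.0912],[0,0,0,0,0,0,0.0912]]
  ]
}}

```text
time_s: 8.08
ee_pos: [0.4075, 0.0149, 0.0838]
ee_rot: [0.067, 0.044, 0.997, -0.003]
contact_force: [-0.9, 0.4, -1.0]
grip_width: 0.0898
finger_force: 0.0
```

>>> {"name": "carry_out", "arguments": {
  "increments": [
    [[0,0,0,0.0037,0,0.0262,0.0912],[0,0,0,0.0037,0,0.0262,0.0912],[0,0,0,0,0,0,0.0912],[0,0,0,-0.005,0,0.0007,0.0912],[0,0,0,-0.005,0,0.0007,0.0912]]
  ]
}}

```text
time_s: 8.5
ee_pos: [0.4207, 0.0143, 0.0356]
ee_rot: [0.07, 0.043, 0.997, -0.003]
contact_force: [-0.5, -0.0, -0.7]
grip_width: 0.0912
finger_force: 0.0
```

>>> {"name": "carry_out", "arguments": {
  "increments": [
    [[0,0,0,-0.005,0,0.0007,0.0912],[0,0,0,-0.006,0,0.0009,0.0912],[0,0,0,-0.007,0,0.001,0.0912],[0,0,0,-0.007,0,0.001,0.0912],[0,0,0,-0.007,0,0.001,0.0912]]
  ]
}}

```text
time_s: 8.92
ee_pos: [0.4524, 0.0116, 0.0345]
ee_rot: [0.07, 0.043, 0.997, -0.003]
contact_force: [-2.0, 0.2, 1.5]
grip_width: 0.0912
finger_force: 1.2
```

>>> {"name": "carry_out", "arguments": {
  "increments": [
    [[0,0,0,-0.007,0,0.001,0.0912],[0,0,0,-0.007,0,0.001,0.0912],[0,0,0,-0.007,0,0.001,0.0912],[0,0,0,-0.007,0,0.001,0.0912],[0,0,0,-0.007,0,0.001,0.0912]]
  ]
}}

```text
time_s: 9.33
ee_pos: [0.4873, 0.0086, 0.0339]
ee_rot: [0.07, 0.043, 0.997, -0.003]
contact_force: [-2.1, 0.4, 1.4]
grip_width: 0.0911
finger_force: 1.2
```

>>> {"name": "carry_out", "arguments": {
  "increments": [
    [[0,0,0,-0.006,0,0.0008,0.0912],[0,0,0,-0.006,0,0.0008,0.0912],[0,0,0,-0.005,0,0.0007,0.0912],[0,0,0,-0.003,0,0.0004,0.0912],[0,0,0,-0.003,0,0.0004,0.0912]]
  ]
}}

```text
time_s: 9.75
ee_pos: [0.51, 0.0066, 0.0341]
ee_rot: [0.07, 0.043, 0.997, -0.003]
contact_force: [-2.3, 0.5, 0.9]
grip_width: 0.0911
finger_force: 0.9
```

>>> {"name": "carry_out", "arguments": {
  "increments": [
    [[0,0,0,-0.003,0,0.0004,0.0912],[0,0,0,-0.003,0,0.0004,0.0912],[0,0,0,-0.002,0,0.0003,0.0912],[0,0,0,-0.002,0,0.0003,0.0912]]
  ]
}}

```text
time_s: 10.08
ee_pos: [0.52, 0.0057, 0.0341]
ee_rot: [0.07, 0.043, 0.997, -0.003]
contact_force: [-1.7, 0.1, -0.7]
grip_width: 0.0911
finger_force: 0.9
```

>>> {"name": "carry_out", "arguments": {
  "increments": [
    [[0,0,0,-0.002,0,0.0003,0.0912],[0,0,0,-0.001,0,0.0001,0.0912],[0,0,0,0,0,0,0.0912]]
  ]
}}

```text
time_s: 10.33
ee_pos: [0.522, 0.0056, 0.0339]
ee_rot: [0.069, 0.043, 0.997, -0.003]
contact_force: [-5.5, 0.7, 1.4]
grip_width: 0.0913
finger_force: 3.0
```

>>> {"name": "carry_out", "arguments": {
  "increments": [
    [[0,0,0,-0.001,0,0.0001,0.0912],[0,0,0,-0.001,0,0.0001,0.0912],[0,0,0,0,0,0,0.0912]]
  ]
}}

```text
time_s: 10.58
ee_pos: [0.5223, 0.0056, 0.0334]
ee_rot: [0.067, 0.044, 0.997, -0.003]
contact_force: [-14.6, 3.6, 6.9]
grip_width: 0.0911
finger_force: 7.0
```

>>> {"name": "carry_out", "arguments": {
  "increments": [
    [[0,0,0,0.005,0,-0.0007,0.0912],[0,0,0,0.012,0,-0.0017,0.0912],[0,0,0,0.008,0,-0.001,0.0912],[0,0,0,-0.003,0,-0.025,0.07],[0,0,0,-0.0055,0,-0.039,0]]
  ]
}}

```text
time_s: 11.0
ee_pos: [0.4958, 0.0077, 0.0965]
ee_rot: [0.067, 0.043, 0.997, -0.003]
contact_force: [-0.2, -0.9, -0.5]
grip_width: 0.0806
finger_force: 0.0
```

>>> {"name": "carry_out", "arguments": {
  "increments": [
    [[0,0,0,-0.0055,0,-0.039,0],[0,0,0,-0.0015,0,-0.01,0],[0,0.07,0,0,0,0,0],[0,0.07,0,0,0,0,0],[0,0,0,0,0,0,0]]
  ]
}}

```text
time_s: 11.42
ee_pos: [0.5006, 0.0074, 0.149]
ee_rot: [-0.0, 0.043, 0.999, 0.0]
contact_force: [-0.3, 0.4, 0.6]
grip_width: 0.0477
finger_force: 0.0
```

```bash
python3 - <<'E'
from h import *
s=manip.state(); print(s["ee_pos"],s["ee_rot"])
im=manip.snapshot("wrist")[:,:,::-1]; np.savez("w3.npz",p=s["ee_pos"],q=s["ee_rot"])
im2=manip.snapshot("side")[:,:,::-1]
a=cv2.resize(im,(400,300)); b=cv2.resize(im2[200:380,225:425],(666,600),interpolation=cv2.INTER_CUBIC)
cv2.imwrite("pics/w3full.png",im); cv2.imwrite("pics/s3.png",b)
E
```

```text
[0.5005715  0.00744888 0.14902365] [-2.09634683e-04  4.34133509e-02  9.99057172e-01  6.27420059e-05]
```

View pics/s3.png

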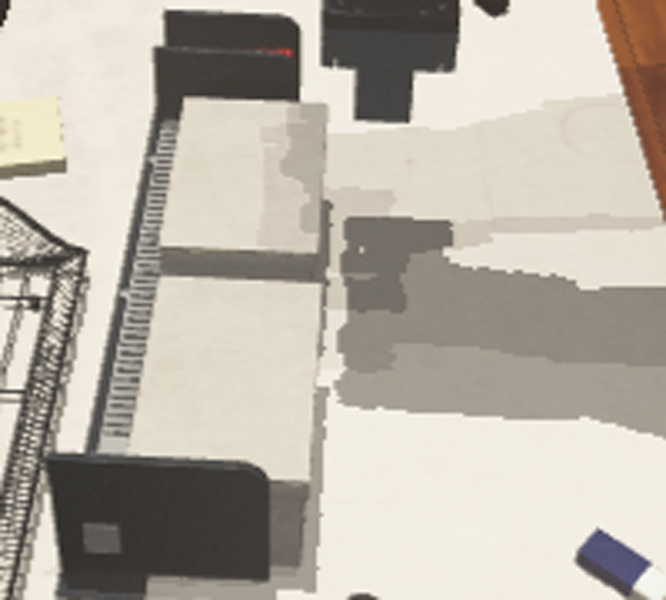

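```bash
python3 - <<'E'
from h import *
f=lambda x,y:atz("side",(225+(x+.5)/3.333-.5,200+(y+.5)/3.333-.5),.081)[:2]
O=np.array([.6473,.0609]); t=np.radians(5.0); R=np.array([[np.cos(t),-np.sin(t)],[np.sin(t),np.cos(t)]])
for n,p in dict(newBR=(182,99),newFR=(327,104),newFL=(322,253),newBL=(160,246),inBR=(158,278),inFR=(321,284),inFL=(309,481)).items(): print(n,f(*p),R@(f(*p)-O))
print(R@(np.array([.5649,-.1368])-O))
E
```

```text
newBR [ 0.62916214 -0.07763833] [-0.00599443 -0.13959197]
newFR [ 0.52908073 -0.06977926] [-0.10637996 -0.14048547]
newFL [0.53979823 0.08044363] [-0.10879603  0.01009986]
newBL [0.64000974 0.07148221] [-0.00818481  0.00990655]
inBR [0.64039392 0.09999551] [-0.0102872   0.03834484]
inFR [0.54172887 0.1078485 ] [-0.10926123  0.03756872]
inFL [0.55532597 0.25799682] [-0.10880216  0.18833074]
[-0.06485575 -0.20412933]
```

>>> {"name": "carry_out", "arguments": {
  "increments": [
    [[0,0,0,-0.0192,-0.032,0,0],[0,0,0,-0.0192,-0.032,0,0],[0,0,0,-0.0192,-0.032,0,0],[0,0,0,-0.0192,-0.032,0,0],[0,0,0,0,0,0,0]]
  ]
}}

```text
time_s: 11.93
ee_pos: [0.5666, -0.1309, 0.1481]
ee_rot: [0.002, 0.045, 0.999, -0.001]
contact_force: [0.3, 0.7, 0.4]
grip_width: 0.0061
finger_force: 0.0
```

>>> {"name": "carry_out", "arguments": {
  "increments": [
    [[0,0,0,0,0,0,0],[0,0,0,0,0,0,0]]
  ]
}}

```text
time_s: 12.1
ee_pos: [0.5636, -0.1262, 0.1475]
ee_rot: [-0.0, 0.044, 0.999, 0.0]
contact_force: [-1.2, 0.5, -0.8]
grip_width: 0.0007
finger_force: 0.0
```

>>> {"name": "carry_out", "arguments": {
  "increments": [
    [[0,0,0,0,0,0.03,0],[0,0,0,0,0,0.025,0],[0,0,0,0,0,0.0085,0],[0,0,0,0,0,0,0],[0,0,0,0,0,0,0]]
  ]
}}

```text
time_s: 12.52
ee_pos: [0.5644, -0.1259, 0.085]
ee_rot: [-0.0, 0.043, 0.999, 0.0]
contact_force: [-0.2, -0.2, 0.3]
grip_width: 0.0001
finger_force: 0.0
```

>>> {"name": "carry_out", "arguments": {
  "increments": [
    [[0,0,0,0,0.005,0,0],[0,0,0,0,0.005,0,0],[0,0,0,0,0.005,0,0],[0,0,0,0,0.004,0,0],[0,0,0,0,0.004,0,0]]
  ]
}}

```text
time_s: 12.93
ee_pos: [0.5672, -0.1037, 0.0854]
ee_rot: [0.001, 0.043, 0.999, -0.001]
contact_force: [-2.5, -13.0, 5.9]
grip_width: 0.0004
finger_force: 6.2
```

>>> {"name": "carry_out", "arguments": {
  "increments": [
    [[0,0,0,0,0.004,0,0],[0,0,0,0,0.004,0,0],[0,0,0,0,0.004,0,0],[0,0,0,0,0.004,0,0],[0,0,0,0,0.004,0,0]]
  ]
}}

```text
time_s: 13.35
ee_pos: [0.569, -0.0843, 0.0853]
ee_rot: [0.001, 0.043, 0.999, -0.001]
contact_force: [-1.5, -15.9, 2.9]
grip_width: 0.0007
finger_force: 7.7
```

>>> {"name": "carry_out", "arguments": {
  "increments": [
    [[0,0,0,0,0.003,0,0],[0,0,0,0,0.003,0,0],[0,0,0,0,0,0,0]]
  ]
}}

```text
time_s: 13.6
ee_pos: [0.5696, -0.0779, 0.0853]
ee_rot: [0.001, 0.043, 0.999, -0.0]
contact_force: [0.0, -5.6, 0.9]
grip_width: 0.0003
finger_force: 2.7
```

>>> {"name": "carry_out", "arguments": {
  "increments": [
    [[0,0,0,0,0.002,0,0],[0,0,0,0,0.001,0,0],[0,0,0,0,0,0,0]]
  ]
}}

```text
time_s: 13.85
ee_pos: [0.5698, -0.0754, 0.0853]
ee_rot: [0.001, 0.043, 0.999, -0.001]
contact_force: [-0.0, -9.9, 3.0]
grip_width: 0.0006
finger_force: 5.1
```

>>> {"name": "carry_out", "arguments": {
  "increments": [
    [[0,0,0,0,0.002,0,0],[0,0,0,0,0.001,0,0],[0,0,0,0,0,0,0]]
  ]
}}

```text
time_s: 14.1
ee_pos: [0.57, -0.0721, 0.0852]
ee_rot: [0.001, 0.043, 0.999, -0.0]
contact_force: [1.2, -3.1, 1.4]
grip_width: 0.0004
finger_force: 1.6
```

>>> {"name": "carry_out", "arguments": {
  "increments": [
    [[0,0,0,0,0.002,0,0],[0,0,0,0,0.001,0,0],[0,0,0,0,0,0,0]]
  ]
}}

```text
time_s: 14.35
ee_pos: [0.5703, -0.0693, 0.0852]
ee_rot: [0.001, 0.043, 0.999, -0.001]
contact_force: [0.2, -8.6, 2.4]
grip_width: 0.0002
finger_force: 4.7
```

>>> {"name": "carry_out", "arguments": {
  "increments": [
    [[0,0,0,0,0.001,0,0],[0,0,0,0,0.001,0,0],[0,0,0,0,0,0,0]]
  ]
}}

```text
time_s: 14.6
ee_pos: [0.5704, -0.0687, 0.0853]
ee_rot: [0.001, 0.043, 0.999, -0.002]
contact_force: [-2.3, -24.9, 1.8]
grip_width: 0.0004
finger_force: 12.7
```

>>> {"name": "carry_out", "arguments": {
  "increments": [
    [[0,0,0,0,0.001,0,0],[0,0,0,0,0.001,0,0],[0,0,0,0,0,0,0]]
  ]
}}

```text
time_s: 14.85
ee_pos: [0.5705, -0.0684, 0.0853]
ee_rot: [0.001, 0.042, 0.999, -0.003]
contact_force: [-4.4, -46.6, 2.3]
grip_width: 0.0004
finger_force: 23.4
```

>>> {"name": "carry_out", "arguments": {
  "increments": [
    [[0,0,0,0,-0.004,0,0],[0,0,0,0,-0.007,0,0],[0,0,0,0,0,-0.02,0],[0,0,0,0,0,-0.035,0],[0,0,0,0,0,-0.035,0]]
  ]
}}

```text
time_s: 15.27
ee_pos: [0.5682, -0.0755, 0.1749]
ee_rot: [-0.001, 0.043, 0.999, 0.0]
contact_force: [0.5, -0.5, 0.6]
grip_width: 0.0005
finger_force: 0.0
```

>>> {"name": "carry_out", "arguments": {
  "increments": [
    [[0,0,0,0,-0.03,-0.02,0],[0,0,0,0,-0.035,-0.01,0],[0,0,0,0,-0.035,0,0],[0,0,0,0,0,0,0]]
  ]
}}

```text
time_s: 15.6
ee_pos: [0.5607, -0.1795, 0.206]
ee_rot: [0.001, 0.044, 0.999, -0.001]
contact_force: [1.3, 0.7, 0.1]
grip_width: 0.0003
finger_force: 0.0
```

```bash
python3 - <<'E'
from h import *
s=manip.state(); print(s["ee_pos"],s["contact_force"])
im2=manip.snapshot("side")[:,:,::-1]
cv2.imwrite("pics/s4.png",cv2.resize(im2[200:380,225:425],(666,600),interpolation=cv2.INTER_CUBIC))
E
```

```text
[ 0.56069672 -0.17951007  0.20602984] [1.26888093 0.71635601 0.06065707]
```

View pics/s4.png

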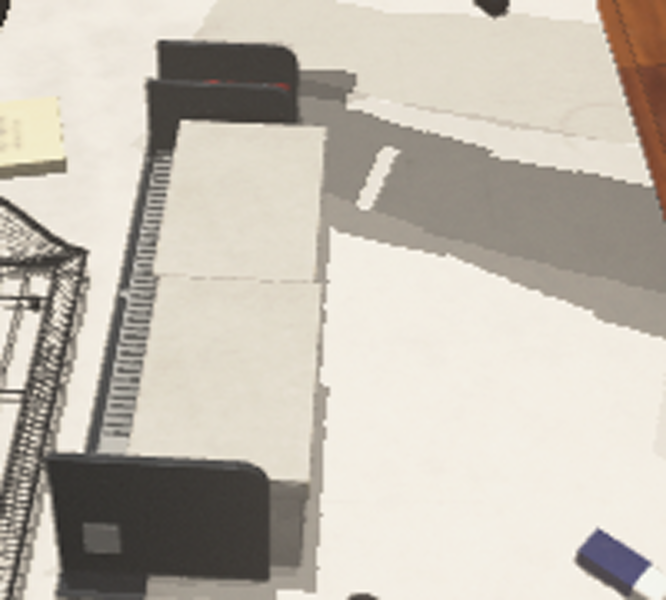

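The two boxes now sit side by side, their joint at row ~280, with the jaw plate (top-back corner (148,80)) against the new box, whose far corners are at (178,122) and (327,126). Quick numeric check before handing in.

```bash
python3 - <<'E'
from h import *
f=lambda x,y,z=.081:atz("side",(225+(x+.5)/3.333-.5,200+(y+.5)/3.333-.5),z)[:2]
O=np.array([.6473,.0609]); t=np.radians(4.8); R=np.array([[np.cos(t),-np.sin(t)],[np.sin(t),np.cos(t)]])
for n,p in dict(newBR=(178,122),newFR=(327,126),newFL=(322,282),inFL=(309,481),inBL=(158,277)).items(): print(n,R@(f(*p)-O))
print("travel from stop",np.linalg.norm(f(148,80,.108)-f(155,48,.108)),"from start",np.linalg.norm(f(148,80,.108)-f(115,230.7,.108)))
E
```

```text
newBR [-0.00639081 -0.11392102]
newFR [-0.10767691 -0.11574035]
newFL [-0.10967297  0.03618049]
inFL [-0.1081441   0.18870938]
inBL [-0.01005422  0.03751266]
travel from stop 0.03690413788175206 from start 0.15120416037150233
```

Jaw travel is about 0.151 m, and the box is home and level with its neighbour.

```bash
python3 -c "
from station import manip
print(manip.hand_in())"
```

```text
the job is handed in; nothing more can be done
None
```

The job is handed in: the jaw was opened to its end stop with the paddle held down, the loose box is against the bar beside the filed one, and the jaw is tight on both boxes (about 0.151 m travel from the side camera, 15.6 s used).

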